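Snap the last leg into an upturned riser stand

ROBOT

A 6-joint arm with a two-finger parallel gripper is mounted at the origin on the work surface; the furniture and walls round the work are solid. World frame = base frame: x ahead of the robot, y to its left, z up, the work surface at z = 0. Lengths are in mm, angles in rad, forces in N, time in s.
With the tool pointing down it reaches from about 300 to 875 mm from the base axis. Payload 4.2 kg.
Tool frame: the origin (TCP) lies at the very end of the fingers, on their centre line; the grasp point (between the pads) lies 19 mm behind it; z points along the fingers, y is the line along which they close (so a half turn about z gives the same grasp; the last joint's range is limited). The gripper opens to 85 mm and grips with 20 to 120 N. Pads are 22 mm wide; open, the fingers measure 114 mm over their backs; the gripper's body (76 mm by 85 mm) begins 54 mm behind the grasp point. The pads swing forward as they close: fully open they stand 13 mm farther back than shut.
Start: joints at [-1.141, 0.32, 1.565, -0, 1.257, -0.02], TCP at [250.006, -517.821, 231.338] pointing down, gripper open.
Joint ranges: [-3.11, 3.11], [-0.84, 2.01], [0.21, 2.61], [-1.34, 4.49], [0.05, 2.63], [-2.56, 2.56]. Speed limits (rad/s): [2.57, 2.57, 3.14, 3.14, 3.14, 3.14].

INTERFACE

Orientations are given as a rotation vector (axis times angle).
In Python, from workcell import r, fingers, inverse_kinematics, vision, job_done, readout gives the robot as it stands. The module is installed in compiled form; this text tells all that it offers. Calls block until the motion is done:
- r.goto(position, orientation): joint-space move of the TCP to a pose.
- r.move_straight(position, ori=None, rate=150, force_limit=None): straight line of the TCP; ori=None keeps the orientation; rate is the mean speed in mm/s. With force_limit (N) it stops when the force on the tool has changed by that much, and returns True; else False.
- r.goto_joints(angles): joint-space move.
- fingers.open_gripper() and fingers.grab(f_grip=None): open the fingers fully, or close them until they stop; f_grip is the grip in N (None keeps the last).
- r.dwell(seconds).
- inverse_kinematics(position, orientation): joint angles nearest the present ones, or None.
- vision.grab_frame(name): name is "scene" or "side" or "wrist"; returns (picture, depth): 480x640x3 uint8, red, green, blue; 480x640 float32, mm along the optical axis (not along the pixel's ray), 0 where there is no reading.
- vision.camera_info(name): a dict with "mtx" (3x3 intrinsics, pixels), "extrinsics" (4x4, takes a point from world to camera coordinates); the wrist camera has in their place "T_tool_cam" (4x4, takes a point from camera to tool coordinates, whose origin is the TCP and whose axes are the flange's). Camera axes: x right, y up, looking along -z (the intrinsics and any distortion apply to the point x, -y, -z); pixel columns grow to the right and rows downward; lengths in mm; the calibration is good to about 2 mm. A picture is of the moment at which its call begins: read the wrist's pose just before it. camera_info takes no time and is no camera call.
A pose or a line that the arm cannot do raises r.Unreachable and nothing moves.
- job_done(): hands the job in; it is judged then, once.
Readings, each from a call of its own:
- readout.current_t(): time.
- readout.current_qpos(): joint angles.
- readout.current_joint_velocities(): joint speeds.
- readout.current_tau(): joint torques, N m.
- readout.current_tcp_pos(): TCP position.
- readout.current_orientation(): TCP orientation.
- readout.current_force(): force on the tool from outside, world axes, zero at the start.
- readout.current_torque(): the same for the moment, N m.
- readout.current_width(): finger opening in mm.
- readout.current_finger_force(): force on a finger pad.
Only numpy, scipy, OpenCV 4.12 (cv2) and the standard library are available. Lean on these libraries where they do the work, as an engineer would, in place of code of your own. Each camera call takes 0.05 s, during which the arm holds its last target. There are 200 camera calls.

TASK

The stand lies upside down on the bench with one leg still missing. Take the leg from the wooden block, squeeze its two spring buttons flush so that they slip inside the mouth of the empty socket, then push the leg down, foot up, until both buttons pop out through the upper pair of holes; let go of it and leave the loose screwdriver and bracket where they lie.

Things in the scene. Friction and masses are not known exactly. Their poses are not given: they have to be found in the camera images.
- leg: The loose leg, 108 mm long, 0.16 kg, upright with its foot up. Origin: centre of its lower end; z runs up to the foot. From below: black square nose tapering from 26 to 16 mm wide over 14 mm; aluminium square tube 26 x 26 mm from 14 to 92 mm; black rubber foot of the same 26 x 26 mm from 92 to 108 mm. Round brass spring buttons, 14 mm diameter, stick out 7 mm from its +y and -y faces, 40 mm over both.
- leg_buttons (a point): Point on the leg's axis midway between the buttons, 62 mm above its lower end; y runs along the buttons. Pinch the tube here across both buttons, 15 N or more, with the fingertips ending about level with this point: the buttons' lower halves then stay clear of the fingers and can enter the socket. A button not pressed in stops dead on the socket's rim, and so do the fingertips.
- leg_top (a point): Centre of the top of the leg's rubber foot, 108 mm above its lower end, 46 mm above the buttons' centres; once the buttons are caught inside the socket, push down here (about 5 to 10 N).
- button_a (a joint): The button on the leg's +y side, sprung outward: 0 = fully out (7 mm), 0.007 = flush with the tube's face, about 0.005 when it rubs on the inside of the socket. 3 N starts it moving, 6 N makes it flush.
- button_b (a joint): The button on the leg's -y side: same values and spring.
- stand: The upturned stand, fixed: a grey board 190 (x) x 260 (y) x 14 mm with a dark steel frame and four upright square leg sockets at x = +-65, y = +-100 mm. Origin: centre of the board's underside, on the bench, z up. Three hold legs (tops 135 mm above the bench); the one at x = -65, y = +100 mm is empty. Sockets: 35 mm square outside, bore 30 mm square, wall 2.5 mm.
- socket_mouth (a point): Centre of the empty socket's mouth, level with its rim, 114 mm above the bench; axes as the stand's. With the buttons' centres at this height their lower halves are inside the bore.
- socket_holes (a point): Point on the empty socket's axis level with its upper pair of round 17 mm holes, 25 mm below the rim; they go through its +y and -y walls only (a spare pair lies 51 mm below the rim). leg_buttons ends here, the leg's y axis along the stand's y, either way round; the foot's top is then 135 mm above the bench, 21 mm above the rim.
- rack: The wooden block, fixed, 70 (x) x 190 (y) x 45 mm; origin at the centre of its underside, on the bench, z up. Three square pockets 31 x 31 mm, 35 mm deep, 60 mm apart along its y; the leg stands in the middle one, its lower end 10 mm and its buttons' centres 72 mm above the bench, buttons along the block's y.
- screwdriver: Loose yellow-handled screwdriver, 208 mm long, 30 mm thick, lying on the bench; leave it alone.
- bracket: Loose black slotted bracket, 50 x 95 x 36 mm, lying on the bench to the right; leave it alone.

How it is judged:
By the outcome, as a careful person would: the job done as asked, in the order asked, and still so for the second after the job is handed in, with the robot touching nothing.
It also fails if it takes over 53 s, if anything falls off the work surface, if the arm or the gripper's body presses on something with over 40 N, if the wrist force passes 120 N, or if a joint passes its speed limit or range.

## Working session

There is one attempt and no reset: what is moved stays moved. The work goes in short steps, each a Python script; the robot and the scene stay as the last script left them, time stands still between calls to the robot, and variables do not carry over. Pictures are saved under pics/ and viewed, at most 10 in all, crops included, and the job is handed in when it is done.

```bash
mkdir -p pics
cat > h.py <<'E'
import numpy as np, cv2
from workcell import r, fingers, inverse_kinematics, vision, job_done, readout
from scipy.spatial.transform import Rotation as R
F=np.diag([1,-1,-1.])
def pose(cam):
    """camera->world 4x4 (cam axes y up, -z fwd)"""
    c=vision.camera_info(cam)
    if cam!='wrist': return np.linalg.inv(np.array(c['extrinsics']))
    T=np.eye(4);T[:3,:3]=R.from_rotvec(readout.current_orientation()).as_matrix();T[:3,3]=readout.current_tcp_pos()
    return T@np.array(c['T_tool_cam'])
def rays(cam,T,uv):
    c=vision.camera_info(cam);K=np.array(c['mtx']);d=c.get('dist',None)
    p=cv2.undistortPoints(np.float64(uv).reshape(-1,1,2),K,None if d is None else np.array(d,float)).reshape(-1,2)
    v=np.c_[p[:,0],-p[:,1],-np.ones(len(p))]
    return T[:3,3],v@T[:3,:3].T
def onplane(cam,T,uv,z):
    o,v=rays(cam,T,uv);return o+v*((z-o[2])/v[:,2])[:,None]
def cloud(cam,T,dep,mask):
    ys,xs=np.nonzero(mask&(dep>0));o,v=rays(cam,T,np.c_[xs,ys])
    return o+v*dep[ys,xs][:,None],np.c_[xs,ys]
def save(n,p): cv2.imwrite('pics/%s.png'%n,p[...,::-1])
E
python3 - <<'E'
from h import *
for c in ['scene','side','wrist']:
    print(c,{k:(np.round(v,3).tolist() if not isinstance(v,str) else v) for k,v in vision.camera_info(c).items()})
    T=pose(c);p,d=vision.grab_frame(c);np.savez('f_'+c,p=p,d=d,T=T);save(c,p);print((d>0).mean())
print(readout.current_orientation(),readout.current_t())
E
```

```text
scene {'mtx': [[507.395, 0.0, 313.361], [0.0, 507.395, 235.962], [0.0, 0.0, 1.0]], 'extrinsics': [[-0.593, -0.805, 0.023, 285.104], [0.486, -0.336, 0.807, -334.999], [-0.642, 0.49, 0.59, -821.03], [0.0, 0.0, 0.0, 1.0]]}
0.9476041666666667
side {'mtx': [[486.249, 0.0, 320.354], [0.0, 486.249, 244.375], [0.0, 0.0, 1.0]], 'extrinsics': [[-0.997, 0.081, 0.003, 515.417], [-0.043, -0.55, 0.834, -75.847], [0.069, 0.831, 0.552, -1024.469], [0.0, 0.0, 0.0, 1.0]]}
0.9961100260416667
wrist {'mtx': [[359.835, 0.0, 314.122], [0.0, 359.835, 239.036], [0.0, 0.0, 1.0]], 'T_tool_cam': [[-0.001, 0.966, 0.26, 66.09], [1.0, 0.0, 0.001, 0.627], [0.001, 0.26, -0.966, -141.703], [0.0, 0.0, 0.0, 1.0]]}
0.9960611979166667
[-3.06120682e+00 -7.00308822e-01  4.29381514e-04] 0.15
```

View pics/scene.png

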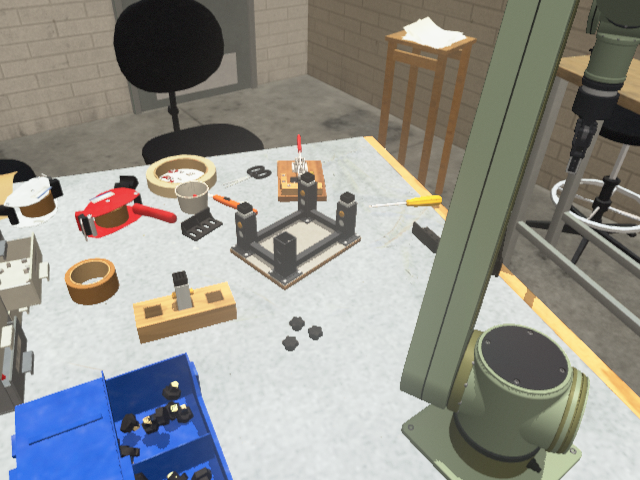

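View pics/side.png

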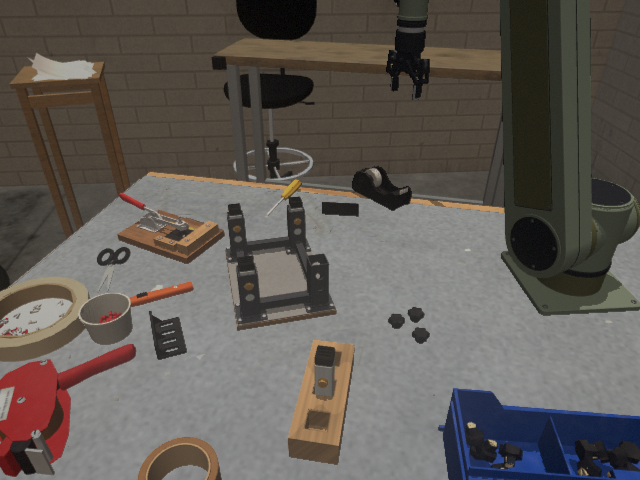

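The scene view shows the leg in the rack at about (181,285), and the empty socket is the nearest upright at about (285,240). In the side view the leg is at about (324,370) and the empty socket at about (317,275). Next I'll get rough positions from both views with depth and check that they agree.

Run:
```python
from h import *
pts={'scene':{'leg':(181,275),'sock':(285,238),'l1':(245,207),'l2':(307,177),'l3':(347,198)},'side':{'leg':(325,351),'sock':(317,259),'l1':(247,262),'l2':(236,211),'l3':(296,204)}}
for c in pts:
    f=np.load('f_%s.npz'%c)
    for n,(u,v) in pts[c].items():
        m=np.zeros((480,640),bool);m[v-2:v+3,u-2:u+3]=1
        P,_=cloud(c,f['T'],f['d'],m);print(c,n,np.median(P,0).round(1))
    # rack top: wood points z 40..50
    hsv=cv2.cvtColor(f['p'],cv2.COLOR_RGB2HSV)
    m=(hsv[...,0]>8)&(hsv[...,0]<25)&(hsv[...,1]>70)
    roi=np.zeros_like(m)
    if c=='scene': roi[270:345,125:245]=1
    else: roi[335:470,280:360]=1
    P,uv=cloud(c,f['T'],f['d'],m&roi);P=P[abs(P[:,2]-45)<5]
    print(len(P),cv2.minAreaRect(P[:,:2].astype(np.float32)),np.median(P[:,2]))
```

```text
scene leg [530.7 276.3 119. ]
scene sock [543.1  32.   96.1]
scene l1 [645.8  69.2 134.7]
scene l2 [ 680.1 -122.4  134.3]
scene l3 [ 550.9 -144.   132.7]
1913 ((533.1566772460938, 278.9789123535156), (189.5797576904297, 72.7359619140625), 74.83633422851562) 45.3296333764622
side leg [533.4 277.1 118.7]
side sock [525.9  28.1 103. ]
side l1 [651.1  72.1 135. ]
side l2 [ 682.8 -120.4  129.3]
side l3 [ 557.8 -141.1  128.1]
3472 ((533.9969482421875, 277.62493896484375), (193.54061889648438, 70.33180236816406), 75.62913513183594) 45.001185242045835
```

Both views agree: the leg top is at about (532,277,119) and the rack's y axis points at 75°. The stand's yaw is about +10°, which puts the empty socket near (521,49). Next are close-up wrist views of each from two places.

```bash
cat >> h.py <<'E'
def ori(h):  # tool down, tool x heading h (deg)
    a=np.radians(h);x=np.array([np.cos(a),np.sin(a),0]);z=np.array([0,0,-1.])
    return R.from_matrix(np.c_[x,np.cross(z,x),z]).as_rotvec()
E
python3 - <<'E'
from h import *
for n,xy,h in [('sock',(521,49),190),('leg',(532,277),165)]:
    for i,off in enumerate([(-25,-15),(25,30)]):
        p=[xy[0]+off[0],xy[1]+off[1],240]
        q=inverse_kinematics(p,ori(h)); print(n,i,None if q is None else np.round(q,2))
        r.goto(p,ori(h)) if i==0 else r.move_straight(p)
        r.dwell(0.2);T=pose('wrist');im,d=vision.grab_frame('wrist')
        np.savez('w_%s%d'%(n,i),p=im,d=d,T=T);save('w_%s%d'%(n,i),im)
print(readout.current_t())
a=[cv2.imread('pics/w_%s.png'%n) for n in('sock0','leg0','sock1','leg1')]
cv2.imwrite('pics/w_all.png',cv2.resize(np.vstack([np.hstack(a[:2]),np.hstack(a[2:])]),(800,600),interpolation=cv2.INTER_AREA))
E
```

```text
sock 0 [ 0.05  0.19  1.72 -0.    1.23 -1.7 ]
sock 1 [ 0.12  0.28  1.6   0.    1.26 -1.62]
leg 0 [ 0.46  0.31  1.56 -0.    1.27 -0.85]
leg 1 [ 0.49  0.41  1.4  -0.    1.33 -0.82]
5.2917
```

View pics/w_all.png

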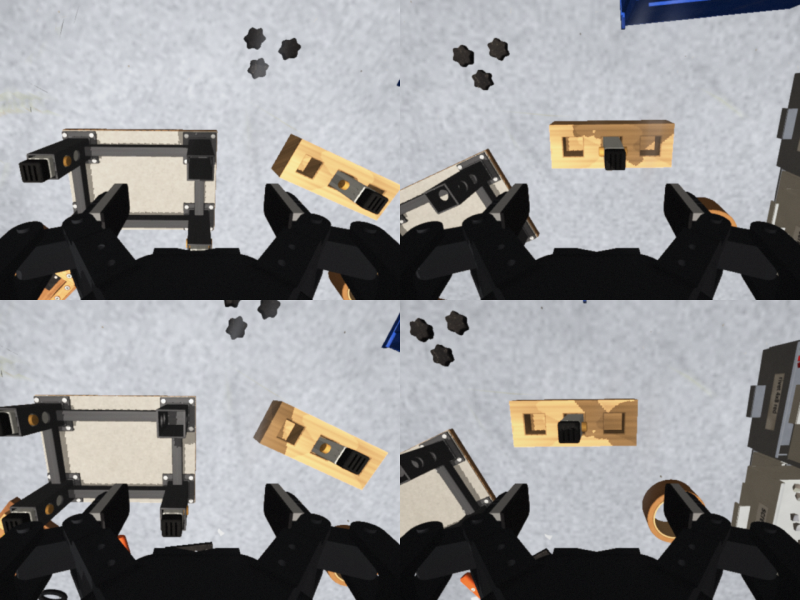

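The empty socket's mouth is at about (323,232) and (275,194) in full-size pixels, and the foot's top is at about (344,256) and (270,211). I'll measure both from depth rectangles, cross-checked by intersecting rays from the two views.

Run:
```python
from h import *
c0={'sock':[(323,232),(275,194)],'leg':[(344,256),(270,211)]}
zr={'sock':(107,120),'leg':(112,125)}
for n in c0:
    O=[];V=[]
    for i in (0,1):
        f=np.load('w_%s%d.npz'%(n,i));u,v=c0[n][i];T=f['T']
        m=np.zeros((480,640),bool);m[v-45:v+45,u-45:u+45]=1
        P,uv=cloud('wrist',T,f['d'],m);print(n,i,'z pct',np.percentile(P[:,2],[50,80,95]).round(1),end=' ')
        k=(P[:,2]>zr[n][0])&(P[:,2]<zr[n][1]);z=np.median(P[k,2])
        rc=cv2.minAreaRect(uv[k].astype(np.float32));box=cv2.boxPoints(rc)
        W=onplane('wrist',T,box,z);e=W[1]-W[0];e2=W[2]-W[1]
        rp=cv2.minAreaRect(P[k,:2].astype(np.float32))
        print('n',k.sum(),'z',z.round(1),'px',np.round(rc[0],1),'ctr',W.mean(0).round(1),'sides',[np.linalg.norm(a).round(1) for a in(e,e2)],'ang',np.degrees(np.arctan2(e[1],e[0])).round(1)%90,'| cloud',np.round(rp[0],1),np.round(rp[1],1),round(rp[2],1))
        o,w=rays('wrist',T,[rc[0]]);O.append(o);V.append(w[0]/np.linalg.norm(w[0]))
    A=sum(np.eye(3)-np.outer(w,w) for w in V);b=sum((np.eye(3)-np.outer(w,w))@o for o,w in zip(O,V))
    X=np.linalg.solve(A,b);print('TRI',n,X.round(1),'miss',[np.linalg.norm(np.cross(X-o,w)).round(2) for o,w in zip(O,V)])
# stand board and rack from wrist depth
for nm,zlo,zhi,lst in [('rack',41,49,[('leg',0),('leg',1)])]:
    for n,i in lst:
        f=np.load('w_%s%d.npz'%(n,i));hsv=cv2.cvtColor(f['p'],cv2.COLOR_RGB2HSV)
        m=(hsv[...,0]>8)&(hsv[...,0]<25)&(hsv[...,1]>70);m[330:]=0;m[:,:150]=0
        P,_=cloud('wrist',f['T'],f['d'],m);P=P[(P[:,2]>zlo)&(P[:,2]<zhi)&(np.linalg.norm(P[:,:2]-[533,278],axis=1)<115)]
        print(nm,cv2.minAreaRect(P[:,:2].astype(np.float32)))
for i in(0,1):
    f=np.load('w_sock%d.npz'%i);P,_=cloud('wrist',f['T'],f['d'],np.ones((480,640),bool))
    for lo,hi in((10,18),):
        k=(P[:,2]>lo)&(P[:,2]<hi)&(np.linalg.norm(P[:,:2]-[600,-35],axis=1)<175);print('board',cv2.minAreaRect(P[k,:2].astype(np.float32)))
```

```text
sock 0 z pct [ 13.4  52.5 106.9] n 401 z 112.8 px [321. 261.] ctr [520.1  42.9 112.8] sides [np.float64(34.2), np.float64(24.9)] ang 9.900000000000006 | cloud [521.7  43.2] [25.5 34.8] 9.8
sock 1 z pct [ 17.1  60.7 112.7] n 733 z 112.9 px [273.5 198. ] ctr [526.7  43.9 112.9] sides [np.float64(34.7), np.float64(34.8)] ang 9.900000000000006 | cloud [526.8  43.8] [35.  35.3] 9.5
TRI sock [528.8  43.3  90.6] miss [np.float64(1.94), np.float64(1.94)]
leg 0 z pct [ 43.9  73.7 117.3] n 1079 z 117.1 px [344.5 256.5] ctr [533.2 277.9 117.1] sides [np.float64(25.2), np.float64(26.8)] ang 74.8 | cloud [534.1 277.9] [25.9 26. ] 75.7
leg 1 z pct [ 44.   71.6 117.4] n 1191 z 117.0 px [269.5 212. ] ctr [533.7 277.9 117. ] sides [np.float64(25.8), np.float64(25.8)] ang 74.9 | cloud [534.3 277.8] [26.1 26.1] 75.0
TRI leg [533.7 277.8 115.6] miss [np.float64(0.15), np.float64(0.15)]
rack ((534.0626831054688, 277.82830810546875), (189.878662109375, 69.64730834960938), 75.44932556152344)
rack ((533.9972534179688, 277.47149658203125), (189.33984375, 69.29740905761719), 75.5560302734375)
board ((607.1008911132812, -43.47601318359375), (189.89984130859375, 259.1175537109375), 9.423267364501953)
board ((643.1510620117188, -37.473876953125), (263.14794921875, 259.1904296875), 9.719483375549316)
```

The socket mouth is at (526.6,44.0,113) with yaw 9.6°. The 35×35 rim and the board-derived (526.3,44.3) both support this. The leg is at (533.6,277.8), top at 117, with its y axis at 75.2°. I'll recheck sock0 with a larger window, then grasp.

Run:
```python
from h import *
f=np.load('w_sock0.npz');m=np.zeros((480,640),bool);m[190:310,265:375]=1
P,uv=cloud('wrist',f['T'],f['d'],m);P=P[(P[:,2]>107)&(P[:,2]<118)];print('sock0',cv2.minAreaRect(P[:,:2].astype(np.float32)),np.median(P[:,2]))
o=ori(165.2)
r.goto([533.7,277.8,150],o)
print(r.move_straight([533.7,277.8,70.5],rate=100,force_limit=8),readout.current_tcp_pos())
fingers.grab(40);r.dwell(.3)
print(readout.current_width(),readout.current_finger_force(),readout.current_tcp_pos(),readout.current_force())
print(r.move_straight([533.7,277.8,185],rate=120))
r.dwell(.2);print(readout.current_width(),readout.current_force(),readout.current_t())
for c in('side','scene'):
    T=pose(c);im,d=vision.grab_frame(c);np.savez('g_'+c,p=im,d=d,T=T);save('g_'+c,im)
a=cv2.imread('pics/g_side.png')[200:420,220:440];b=cv2.imread('pics/g_scene.png')[130:350,80:300]
cv2.imwrite('pics/g_c.png',cv2.resize(np.hstack([a,b]),(800,400),interpolation=cv2.INTER_CUBIC))
```

```text
sock0 ((526.3914794921875, 43.939788818359375), (35.02214431762695, 34.87285232543945), 9.585890769958496) 112.69397355098226
False [534.34827662 278.13841164  71.27041732]
25.529082593277987 40.96293702721596 [534.28074152 278.00629153  71.58917844] [-1.58485053 -0.10413884  4.35477863]
False
25.719975986523757 [ 0.1192766   0.52573802 -1.21689095] 8.8917
```

View pics/g_c.png

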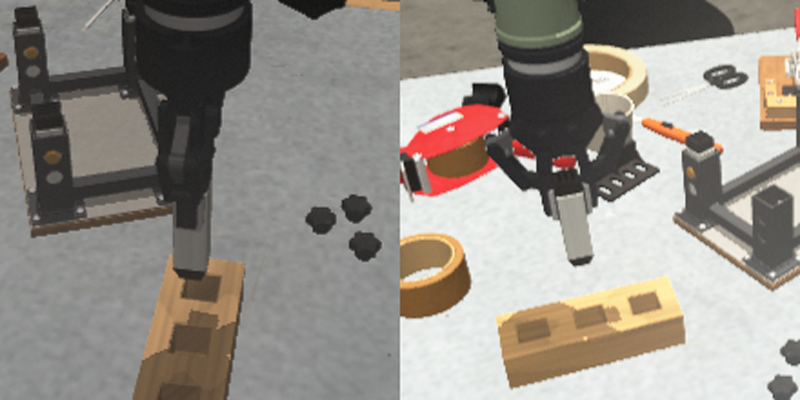

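The leg is held, with the width at 25.7 mm, so both buttons are flush. It hangs below the fingers at about (190,240) in the left crop. Before inserting, I'll check its tilt and offset from the depth slices.

Run:
```python
from h import *
tp=readout.current_tcp_pos();print(tp)
h=np.radians(165.2);X=np.array([np.cos(h),np.sin(h)]);Y=np.array([-X[1],X[0]])
for c in('side','scene'):
    f=np.load('g_%s.npz'%c);P,_=cloud(c,f['T'],f['d'],np.ones((480,640),bool))
    q=P[:,:2]-tp[:2];k=(np.linalg.norm(q,axis=1)<28)&(P[:,2]>115)&(P[:,2]<185)
    a=q[k]@X;b=q[k]@Y;z=P[k,2];print(c,k.sum(),'lowest',z.min().round(1))
    for lo in range(118,182,9):
        s=(z>=lo)&(z<lo+9)
        if s.sum()>5:print(lo,s.sum(),'x',np.percentile(a[s],[2,50,98]).round(1),'y',np.percentile(b[s],[2,50,98]).round(1))
```

```text
[533.55846421 277.71815312 184.51758002]
side 562 lowest 122.0
118 18 x [-6.4  0.7  8.7] y [-9.1 -7.8 -6.6]
127 48 x [-10.7   1.8  10.6] y [-11.8 -10.4  -8.5]
136 89 x [-12.1   0.9  13.3] y [-13.9 -12.1  -0.3]
145 100 x [-12.    0.8  13.5] y [-13.7 -12.    4.5]
154 102 x [-11.9   2.1  13.4] y [-13.6 -12.    3.8]
163 98 x [-11.8   2.   13.3] y [-13.5 -12.3   2.6]
172 92 x [-11.6   4.5  13.4] y [-13.9 -12.1  11.3]
181 15 x [-7.8 12.4 13.3] y [-18.5 -11.9  10.6]
scene 365 lowest 122.4
118 9 x [5.5 7.4 8.8] y [-8.5 -1.7  7.2]
127 38 x [ 8.1 10.2 12.5] y [-10.8   0.7  10. ]
136 51 x [ 4.5 11.5 14.2] y [-13.4  -2.5  12.4]
145 64 x [ 3.8 11.8 15.2] y [-13.4  -1.1  11.8]
154 58 x [ 8.9 11.7 14.5] y [-13.3   0.2  11.2]
163 60 x [ 5.6 11.5 14.1] y [-13.3  -1.4  11.7]
172 61 x [ 4.4 11.9 14.3] y [-13.4  -1.4  11.7]
181 24 x [ 8.9 11.6 13. ] y [-12.9  -0.9  10.6]
```

The leg hangs upright, about 0.7 mm off centre in x, with its lower end 62 mm below the TCP, as intended. Now I'll take it to the socket and insert it gently.

Run:
```python
from h import *
o=ori(189.6);x=np.array([np.cos(np.radians(189.6)),np.sin(np.radians(189.6))])
g=np.array([526.5,44.0])
r.move_straight([533.7,277.8,215],rate=150)
r.goto([*g,215],o);r.dwell(.2)
print(readout.current_tcp_pos(),readout.current_width(),readout.current_t())
print(r.move_straight([*g,150],rate=60,force_limit=8),readout.current_tcp_pos(),readout.current_force())
print(r.move_straight([*g,114.5],rate=25,force_limit=10));r.dwell(.2)
print(readout.current_tcp_pos(),readout.current_force(),readout.current_width(),readout.current_t())
for c in('side','scene'):
    im,d=vision.grab_frame(c);save('i_'+c,im)
a=cv2.imread('pics/i_side.png')[180:330,240:390];b=cv2.imread('pics/i_scene.png')[150:300,210:360]
cv2.imwrite('pics/i_c.png',cv2.resize(np.hstack([a,b]),(800,400),interpolation=cv2.INTER_CUBIC))
```

```text
[526.65821458  45.12852424 214.77786712] 25.25735417397995 10.475
False [526.85671456  44.02014767 150.43835289] [-0.09399894  0.29875187 -1.25615577]
False
[526.57436077  43.99031686 114.61307097] [ 0.45062317  0.2282934  -2.04139138] 25.664928749022685 13.475
```

View pics/i_c.png

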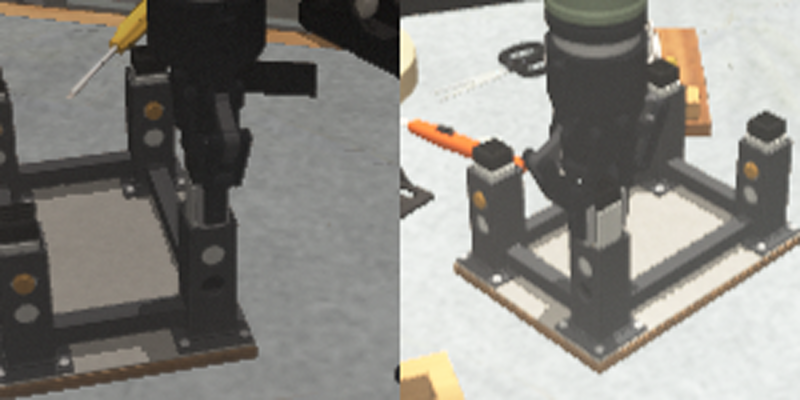

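The leg slid in freely, with the gap to the rim visible under the fingers in both crops. I'll ease down to first light contact with the rim, release, rise, and look.

Run:
```python
from h import *
g=[526.5,44.0]
print(r.move_straight([*g,111.5],rate=12,force_limit=5),readout.current_tcp_pos(),readout.current_force(),readout.current_width())
fingers.open_gripper();r.dwell(.1)
print(readout.current_force(),readout.current_width())
r.move_straight([*g,190],rate=120);fingers.grab(40);r.dwell(.1)
T=pose('wrist');im,d=vision.grab_frame('wrist')
P,_=cloud('wrist',T,d,np.ones((480,640),bool));k=(np.linalg.norm(P[:,:2]-g,axis=1)<25)&(P[:,2]>125)&(P[:,2]<182)
print('top',np.percentile(P[k,2],[5,50,95]),P[k].mean(0),readout.current_t())
for c in('side','scene'):
    im,d=vision.grab_frame(c);save('j_'+c,im)
a=cv2.imread('pics/j_side.png')[180:330,240:390];b=cv2.imread('pics/j_scene.png')[150:300,210:360]
cv2.imwrite('pics/j_c.png',cv2.resize(np.hstack([a,b]),(800,400),interpolation=cv2.INTER_CUBIC))
```

```text
True [526.68769341  44.00119041 113.92529003] [-0.58854176 -0.48309341  4.41082585] 25.857246567929458
[ 0.00181363 -0.14312766  0.28885127] 85.07833531037629
top [131.5841315  159.04746966 160.504215  ] [520.16582624  42.7321612  154.27117892] 16.2
```

View pics/j_c.png

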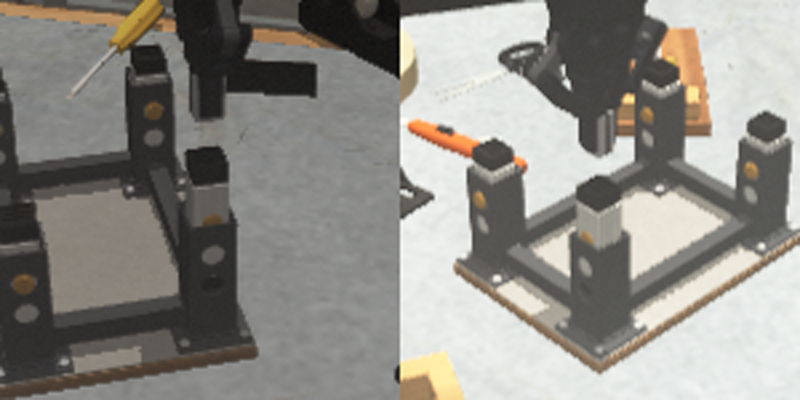

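The leg stands upright with its top at about 160. Its brass buttons are half inside the rim, at (212,218) on the left and (586,235) on the right. Now I'll push the foot down with the closed fingertips to 135.

Run:
```python
from h import *
g=[526.5,44.0]
r.move_straight([*g,164],rate=60)
for z in (150,142,137.5,136,135):
    s=r.move_straight([*g,z],rate=25,force_limit=25);print(z,s,readout.current_tcp_pos().round(2) if hasattr(readout.current_tcp_pos(),'round') else readout.current_tcp_pos(),np.round(readout.current_force(),1))
    if s:break
r.dwell(.2);print(np.round(readout.current_force(),1),readout.current_tcp_pos())
r.move_straight([*g,230],rate=120);r.dwell(.1)
T=pose('wrist');im,d=vision.grab_frame('wrist')
P,_=cloud('wrist',T,d,np.ones((480,640),bool));k=(np.linalg.norm(P[:,:2]-g,axis=1)<20)&(P[:,2]>120)&(P[:,2]<160)
print('top',np.percentile(P[k,2],[5,50,95]),readout.current_t())
for c in('side','scene'):
    im,d=vision.grab_frame(c);save('k_'+c,im)
a=cv2.imread('pics/k_side.png')[180:330,240:390];b=cv2.imread('pics/k_scene.png')[150:300,210:360]
cv2.imwrite('pics/k_c.png',cv2.resize(np.hstack([a,b]),(800,400),interpolation=cv2.INTER_CUBIC))
```

```text
150 False [526.67  43.99 149.93] [-0.   0.2  2.4]
142 False [526.17  43.96 141.6 ] [ 0.4 -0.   1.1]
137.5 False [525.72  43.99 136.8 ] [ 0.2 -0.4  0. ]
136 False [526.17  43.99 135.63] [-0.2 -0.3  0.2]
135 False [526.43  44.02 134.91] [0.4 0.7 0.1]
[-0.6  0.5 -0.2] [526.53515601  44.00190148 135.03239846]
top [126.47049685 132.35034328 133.66018711] 20.1833
```

View pics/k_c.png

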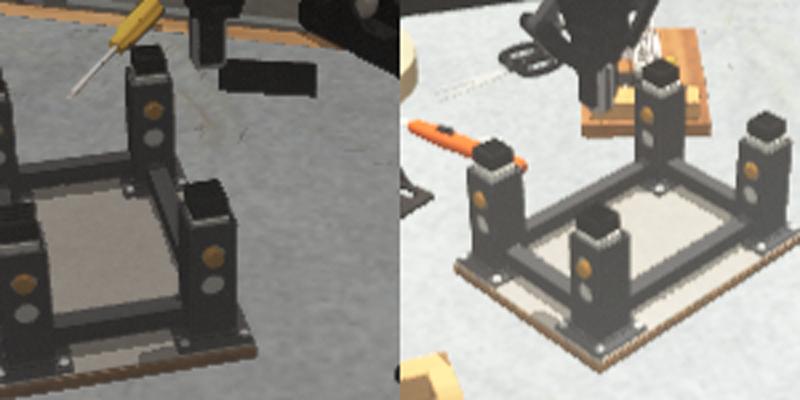

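The +y button is seated in the upper hole, at (212,257) on the left and (585,268) on the right. The foot is level with the other legs. The -y side is hidden in both views, so I'll look from there with the wrist camera.

Run:
```python
from h import *
a=np.radians(9.6);y=np.array([-np.sin(a),np.cos(a)])
p=np.array([526.5,44])-170*y+20*np.array([np.cos(a),np.sin(a)])
r.goto([*p,210],ori(189.6));r.dwell(.2)
T=pose('wrist');im,d=vision.grab_frame('wrist');np.savez('v',p=im,d=d,T=T)
# project the -y hole
w=np.array([*(np.array([526.5,44])-17.5*y),89,1]);c=np.linalg.inv(T)@w;K=np.array(vision.camera_info('wrist')['mtx'])
q=K@np.array([c[0],-c[1],-c[2]]);u,v=(q[:2]/q[2]).round().astype(int);print(u,v,readout.current_t())
cr=im[max(v-50,0):v+50,max(u-66,0):u+66];save('v_c',cv2.resize(cr,None,fx=5,fy=5,interpolation=cv2.INTER_CUBIC))
```

```text
518 205 21.2583
```

View pics/v_c.png

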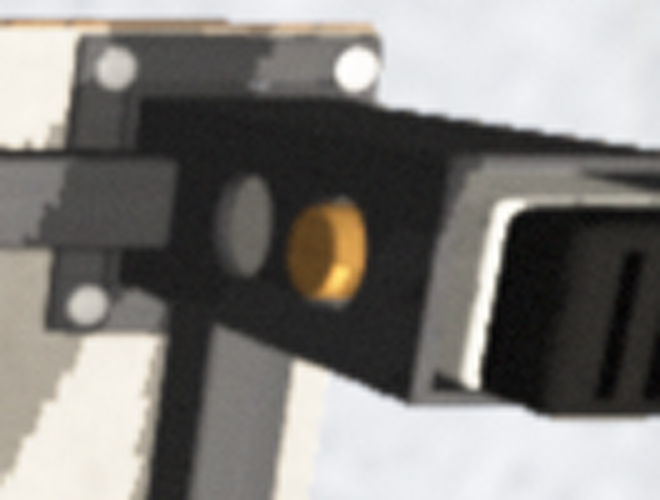

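The -y button also sticks out through the upper hole, at (328,252) in the crop. The robot is clear of everything, so I'll hand in.

```bash
python3 -c "
from h import *
print(job_done())"
```

```text
the job is handed in; nothing more can be done
None
```

The leg is in the empty socket, foot up, with both buttons seen popped out through the upper pair of holes; the arm was clear of everything, never went near the screwdriver or bracket, and the job was handed in at about 21 s.

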